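# Shut a dish away in the bench incubator

## Robot

A 6-joint arm with a two-finger parallel gripper is mounted at the origin on a cart in front of the work surface, level with it; the furniture and walls round the work are solid. World frame = base frame: x ahead of the robot, y to its left, z up, the work surface at z = 0. Lengths are in m, angles in rad, forces in N, time in s.
With the tool pointing down it reaches from about 0.25 to 0.775 m from the base axis. Payload 4 kg.
Tool frame: the origin (TCP) lies midway between the tips of the shut fingers; the grasp point (between the pads) lies 19 mm behind it; z points along the fingers, y is the line along which they close (so a half turn about z gives the same grasp; the last joint's range is limited). The gripper opens to 94 mm and grips with 3 to 60 N. Pads are 16 mm wide; open, the fingers measure 119 mm over their backs; the gripper's body (75 mm by 177 mm) begins 78 mm behind the grasp point.
Start: joints at [1.146, 0.087, 1.371, -0, 1.684, -0.103], TCP at [0.174, 0.522, 0.206] pointing down, gripper open.
Joint ranges: [-3.1, 3.1], [-0.76, 2.03], [0.27, 2.55], [-1.08, 4.22], [0.17, 2.65], [-2.57, 2.57]. Speed limits (rad/s): [2.79, 2.79, 3.14, 3.14, 3.14, 3.14].

## Interface

Orientations are given as [roll, pitch, yaw] about the fixed x, y, z axes, in that order (R = Rz(yaw) Ry(pitch) Rx(roll)).
In Python, from bench import robot gives the robot as it stands. The module is installed in compiled form; this text tells all that it offers.
- The arm moves only by the tool arm_command, never from a script. Its argument "targets" is a list of rows, each a list of 4 numbers: the shift along the world's x, y, z as a fraction of full scale, then the turn about the world's z as a fraction of full scale. A call has 1 to 8 rows; each row is the pose to reach, as a shift and turn from the pose commanded when the call began; what a row does not reach only later rows make up. Full scale, the value 1, is 0.5 m for a shift and 120 degrees for a turn. A row lasts 1/12 s, in which the tool goes at most 41.7 mm and 7.16 degrees, less where a joint would pass 70% of its speed; a pose out of reach is approached as far as the arm can. A call with a number of a shift or a turn outside -1 to 1 is refused whole. A call with a gripper value outside its range is refused whole. "claw" is the closure, from 0 (fully open) to 1 (shut), set as the call begins (left out, the last holds). The fingers move at their own pace and stop on an object; the grip force is fixed at half the most. Time passes only in rows, so rows that repeat a pose let the fingers close. It gives the time, the measured TCP pose, the force, the opening and the grip force at its end, in the units of the state.
- robot.get_obs(): the state, without advancing time (a new reading comes with each control period).
- robot.snapshot(name): name is "scene" or "top" or "wrist"; returns the picture (480x640x3 uint8, red, green, blue); there is no depth.
- robot.camera_info(name): a dict with "vfov" (degrees; the focal length in pixels is half the picture's height over the tangent of half this angle, whatever the lens; pixels are square), "cx", "cy" (the principal point, pixels), "extrinsics" (4x4, takes a point from camera to world coordinates); the wrist camera has in their place "T_tool_cam" (4x4, takes a point from camera to tool coordinates, whose origin is the TCP and whose axes are the flange's). Camera axes: x right, y up, looking along -z (the intrinsics and any distortion apply to the point x, -y, -z); pixel columns grow to the right and rows downward; lengths in m; the calibration is good to about 2 mm. A picture is of the moment at which its call begins: read the wrist's pose just before it. camera_info takes no time and is no camera call.
- robot.close_job(): hands the job in; it is judged then, once.
The state is a dict: "time": time; "joint_positions": joint angles; "qvel": joint speeds; "joint_torque": joint torques, N m; "tool_pos": TCP position; "ee_rot": TCP orientation; "wrist_force": force on the tool from outside, world axes, zero at the start; "wrist_torque": the same for the moment, N m; "width": finger opening in m; "finger_force": force on a finger pad.
Only numpy, scipy, OpenCV 4.12 (cv2) and the standard library are available. Lean on these libraries where they do the work, as an engineer would, in place of code of your own. Each camera call takes 0.05 s, during which the arm holds its last target. There are 200 camera calls.

## Task

Take the covered glass dish from the black dish warmer and stand it in the open drawer of the white bench incubator, keeping it upright all the way. Push the drawer fully home until it clicks into its catch, and only then turn the black lock knob on top of the incubator clockwise to its stop. Leave the lab timer, the tape roll and the marker pen where they are.

Things in the scene. Friction and masses are not known exactly. Their poses are not given: they have to be found in the camera images.
- incubator: fixed white bench incubator, a low box 200 mm deep (x), 240 mm wide (y) and 90 mm high on rubber feet; origin: centre of its underside; its -x face (100 mm from the origin) is the front with the drawer, x points to its back, z up. The drawer bay is its left three quarters (y from -58 to +114 mm), a solid control column its right quarter. Vents and a grey panel on the roof.
- drawer (a joint): the incubator's drawer: 0 m = fully home, about 0.12 to 0.135 = as found, open toward the incubator's -x, 0.14 = out stop. It runs easily (about 1 N) to 14 mm before home; there a sprung roller catch has to be pushed over with about 7 N, and in the last 5 mm the catch draws the drawer in and holds it at 0. A drawer pushed less far stays ajar or springs back to 14 mm.
- drawer_tray (a point): centre of the drawer's tray floor (upper side, 25 mm above the bench), moving with the drawer; axes as the incubator's. The tray inside is 138 mm along x, 142 mm along y; its side and back walls are 4 mm thick and rise 27 mm above this floor, the drawer's grey front (12 mm thick, 72 mm from this point on the -x side) rises 57 mm. With the drawer home the space above the tray floor is 57 mm high.
- drawer_pull (a point): middle of the outermost edge of the drawer's pull lip, a grey ledge 80 mm wide (y), 8 mm thick, that stands 16 mm out of the drawer's front near its upper edge; moves with the drawer; 64 mm above the bench. The drawer's front face behind it is 171 mm wide and reaches from 14 to 82 mm above the bench.
- lock_knob (a joint): lock knob: 0 to 0.3 rad as found (open; pointer roughly toward the incubator's front), 1.4 rad = locked, the end stop, clockwise seen from above (pointer toward the incubator's left). Its cam arm is blocked at about 1.2 rad or earlier by the drawer's slide rail unless the drawer is home. Stiffness about 0.05 N m.
- lock_grip (a point): on the knob's vertical axis at the middle of its bar grip, 107 mm above the bench (17 mm above the roof); turns with the knob. The grip is a black bar 42 mm long (this frame's x; the white pointer line is on its -x end), 13 mm wide (y), from 99 to 117 mm above the bench, on a round skirt of 44 mm diameter.
- dish_warmer: fixed black dish warmer, 237 mm (x) by 218 mm (y), dish surface 88 mm above the bench; origin: centre of its underside; a strip of keys along its -x edge.
- dish: round glass dish with a domed glass cover and a small knob on the cover (one piece), 62 mm diameter, 39 mm high, loose, stands on the dish warmer; origin: centre of its underside; z up. Hold it by the rim of its widest part.
- lab_timer: bystander: white lab timer 64 x 62 x 18 mm, loose on the incubator's roof; origin: centre of its underside.
- tape_roll: bystander: roll of tape lying flat, 68 mm diameter, 19 mm high, loose on the bench; origin: centre of its underside.
- marker: bystander: grey marker pen lying on the bench, 137 mm long (its y), 13 mm thick, loose; origin: under its middle.

How it is judged:
On the way, in this order (a step that is already met when the one before it is completed fails the run):
1. the dish stands released in the tray of the open drawer (z of dish in the frame of drawer_tray between -0.006 and 0.006 m and x of dish in the frame of drawer_tray between -0.05 and 0.05 m and y of dish in the frame of drawer_tray between -0.05 and 0.05 m and angle between dish's own z axis and vertical below 0.1 rad and contact force between the fingers and dish below 0.1 N and value of joint drawer above 0.05 m), for 0.2 s.
2. the drawer is home in its catch, the lock knob not yet turned (value of joint drawer below 0.003 m and value of joint lock_knob below 0.9 rad), for 0.2 s.
At the end, for the whole second after the job is handed in: The drawer is home in its catch (within 3 mm), the lock knob stands at its clockwise stop (beyond 1.3 of 1.4 rad), and the dish stands upright (within 0.1 rad) and at rest on the tray floor inside the drawer (value of joint drawer below 0.003 m and value of joint lock_knob above 1.3 rad and z of dish in the frame of drawer_tray between -0.006 and 0.006 m and x of dish in the frame of drawer_tray between -0.05 and 0.05 m and y of dish in the frame of drawer_tray between -0.05 and 0.05 m and angle between dish's own z axis and vertical below 0.1 rad and linear speed of dish below 0.02 m/s); the robot touches nothing.
It fails at once if the dish is tipped by more than 0.5 rad (angle between dish's own z axis and vertical above 0.5 rad).
It fails at once if the lab timer, the tape roll or the marker pen is moved by more than 30 mm (distance of any of lab_timer, tape_roll, marker from where it was at the start of the episode above 0.03 m).
It also fails if it takes over 70 s, if anything falls off the work surface, if the arm or the gripper's body presses on something with over 40 N, if the wrist force passes 120 N, or if a joint passes its speed limit or range.

## Working session

There is one attempt and no reset: what is moved stays moved. The work goes in short steps, Python scripts to look and compute and a tool call to move; the robot and the scene stay as the last step left them, time stands still between calls to the robot, and variables do not carry over. Pictures are saved under pics/ and viewed, at most 10 in all, crops included, and the job is handed in when it is done.

Besides the shell and the picture viewer there is one more tool, called after "Emit:" as name([rows], argument=value, ...), one row to a line, values as JSON. arm_command: Moves the arm, as the interface text tells. Shift numbers are shares of 0.5 m and turn numbers shares of 120 degrees, none past 1 either way. Its arguments: {"type":"object","properties":{"targets":{"type":"array"},"claw":{"type":"number"}},"required":["targets"]}

```bash
mkdir -p pics; python3 - <<'E'
from bench import robot
import cv2
for n in("scene","top"):
    i=robot.camera_info(n);print(n,{k:(v if not hasattr(v,'shape') else v.round(4).tolist()) for k,v in i.items()})
    cv2.imwrite(f"pics/{n}0.png",robot.snapshot(n)[:,:,::-1])
i=robot.camera_info("wrist");print(i)
print(robot.get_obs())
E
```

```text
scene {'vfov': 56.03946235519454, 'cx': 322.34352390530836, 'cy': 238.90167629651847, 'extrinsics': [[0.4478, 0.6, -0.6629, -0.1128], [-0.8941, 0.2903, -0.3412, -0.3689], [-0.0123, 0.7455, 0.6664, 0.7829], [0.0, 0.0, 0.0, 1.0]]}
top {'vfov': 55.45766689050443, 'cx': 324.5451547900713, 'cy': 241.07601620267107, 'extrinsics': [[0.0131, 0.9875, -0.157, 0.4297], [-0.9998, 0.0107, -0.0161, -0.0048], [-0.0142, 0.1572, 0.9875, 1.0787], [0.0, 0.0, 0.0, 1.0]]}
{'vfov': 71.2200749391477, 'cx': 321.34293272740075, 'cy': 239.24374073593137, 'T_tool_cam': array([[ 5.51419419e-04,  9.61172400e-01,  2.75948025e-01,
         8.11867223e-02],
       [ 9.99999832e-01, -5.79861288e-04,  2.14799145e-05,
         8.25085173e-04],
       [ 1.80657478e-04,  2.75947967e-01, -9.61172558e-01,
        -1.78404294e-01],
       [ 0.00000000e+00,  0.00000000e+00,  0.00000000e+00,
         1.00000000e+00]])}
{'time': 0.1, 'joint_positions': array([ 1.14589825e+00,  8.78953131e-02,  1.37211302e+00, -3.40801146e-06,
        1.68357752e+00, -1.03107473e-01]), 'qvel': array([-4.79227359e-04, -3.78535960e-03, -1.29672630e-03,  8.57966411e-04,
       -9.44807489e-05,  1.38073350e-04]), 'joint_torque': array([ 2.25839314e-03, -3.41247761e+01, -3.03303766e+01,  7.19900848e-02,
        3.03477456e-02, -8.35756646e-05]), 'tool_pos': array([0.1737514 , 0.52131444, 0.20440842]), 'ee_rot': array([-3.13960969e+00, -2.01780335e-04,  2.81980147e+00]), 'wrist_force': array([ 0.1880438 , -0.02618816, -0.39605095]), 'wrist_torque': array([-0.02088146, -0.00781065,  0.02227206]), 'finger_force': 0.0, 'width': 0.0937996339915651}
```

View pics/top0.png

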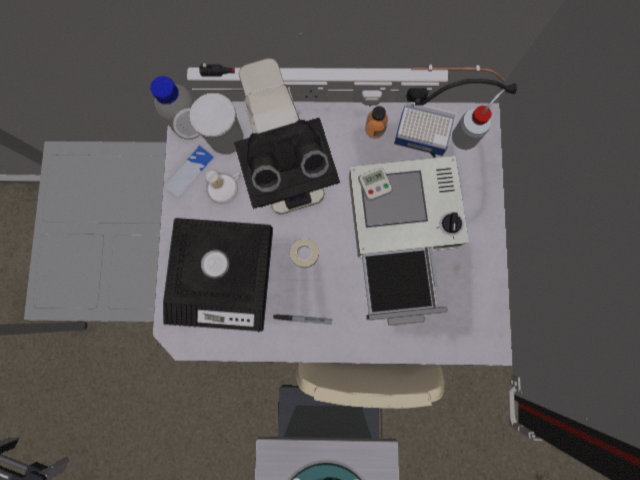

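View pics/scene0.png

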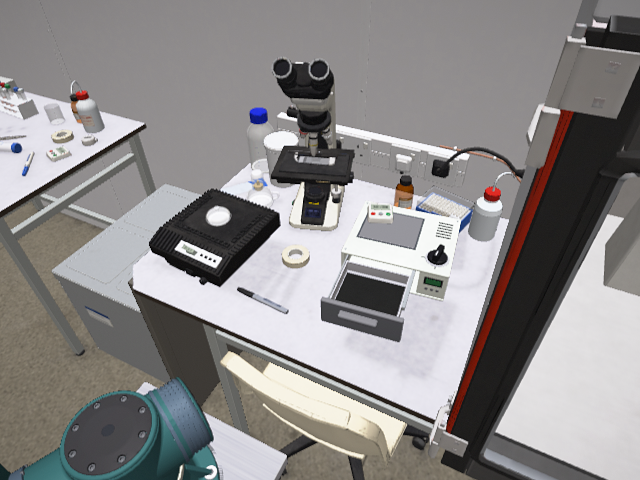

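The top view shows the dish at (215,264) on the warmer, the incubator roof at (350–466, 160–255), the knob at (452,223), the open tray at (365–435, 250–312) and the pull at (405,320). The marker lies at (302,319) and the tape at (305,253).

```bash
cat > h.py <<'E'
import numpy as np, cv2
from bench import robot
def ray(n,px,T=None):
    i=robot.camera_info(n); T=i["extrinsics"] if T is None else T
    f=240/np.tan(np.radians(i["vfov"]/2))
    d=T[:3,:3]@np.array([(px[0]-i["cx"])/f,-(px[1]-i["cy"])/f,-1.]); return T[:3,3],d
def onz(n,px,z,T=None):
    o,d=ray(n,px,T); return (o+d*(z-o[2])/d[2]).round(4)
E
python3 - <<'E'
from h import *
t=cv2.imread("pics/top0.png")
a=cv2.resize(t[150:330,345:475],None,fx=3.3,fy=3.3,interpolation=cv2.INTER_CUBIC)
b=cv2.resize(t[210:340,155:280],None,fx=2.9,fy=2.9,interpolation=cv2.INTER_CUBIC)
c=np.zeros((max(a.shape[0],b.shape[0]),a.shape[1]+b.shape[1],3),np.uint8);c[:a.shape[0],:a.shape[1]]=a;c[:b.shape[0],a.shape[1]:]=b
print(c.shape);cv2.imwrite("pics/crop.png",c[:, :800])
for n,im,(u0,v0,u1,v1) in(("top",t,(195,245,235,285)),("scene",cv2.imread("pics/scene0.png"),(200,200,240,235))):
    m=(im.min(2)>110).astype(np.uint8);mm=np.zeros_like(m);mm[v0:v1,u0:u1]=m[v0:v1,u0:u1]
    cs=max(cv2.findContours(mm,0,1)[0],key=cv2.contourArea);e=cv2.fitEllipse(cs);print(n,e,[onz(n,e[0],z) for z in(.088,.108,.12)])
E
```

```text
(594, 791, 3)
top ((214.13113403320312, 263.379638671875), (24.896652221679688, 25.170026779174805), 42.75625228881836) [array([0.5352, 0.2522, 0.088 ]), array([0.533, 0.247, 0.108]), array([0.5318, 0.2439, 0.12  ])]
scene ((217.7281036376953, 215.74566650390625), (19.209247589111328, 24.193782806396484), 80.26625061035156) [array([0.5427, 0.2573, 0.088 ]), array([0.5238, 0.2393, 0.108 ]), array([0.5125, 0.2285, 0.12  ])]
```

View pics/crop.png

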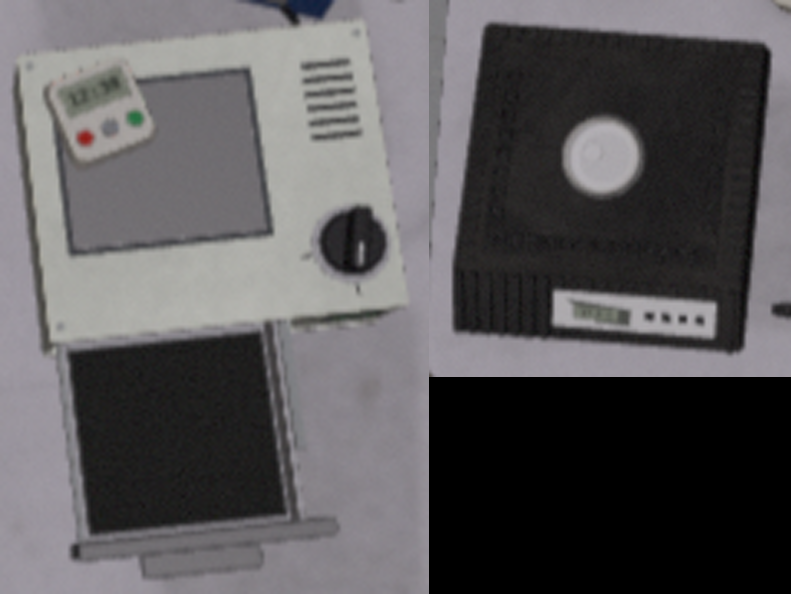

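The crop (scale 3.3, origin 345,150) shows the roof corners at (18,60), (362,20), (408,303) and (48,343). The tray's visible floor is (68,352)–(265,332)–(288,515)–(90,535), the knob is at (352,242) and the pull's outer edge runs (145,578)–(263,567).

```bash
python3 - <<'E'
from h import *
P=lambda u,v,z:onz("top",(345+u/3.3,150+v/3.3),z)
r=[P(*c,.09) for c in((18,60),(362,20),(408,303),(48,343))];print("roof",*r,"c",np.mean(r,0))
print([np.linalg.norm(r[i]-r[i-1]).round(3) for i in range(4)])
d=r[1]-r[0];e=r[0]-r[3];e2=r[1]-r[2];print("yaw",np.degrees([np.arctan2(d[0],-d[1]),np.arctan2(e[1],e[0]),np.arctan2(e2[1],e2[0])]))
f=[P(*c,.052) for c in((68,352),(288,515),(90,535))];print("inner rim/front",f, P(90,535,.082),P(288,515,.082))
print("tray edges z.025",P(78,443,.025),P(276,423,.025))
print("knob top",P(352,240,.117),"skirt",P(352,242,.099))
a,b=P(145,578,.064),P(263,567,.064);print("pull",a,b,(a+b)/2,np.linalg.norm(a-b),np.degrees(np.arctan2((b-a)[0],-(b-a)[1])))
print("front top",P(75,550,.082),P(338,526,.082))
print("timer",P(100,110,.108),"tape",onz("top",(305,253),.019),"marker",onz("top",(275,318),.01),onz("top",(331,321),.01))
E
```

```text
roof [ 0.7535 -0.0448  0.09  ] [ 0.7838 -0.2791  0.09  ] [ 0.5887 -0.3033  0.09  ] [ 0.5593 -0.0655  0.09  ] c [ 0.671325 -0.173175  0.09    ]
[np.float64(0.195), np.float64(0.236), np.float64(0.197), np.float64(0.24)]
yaw [7.3686731  6.08424962 7.07079323]
inner rim/front [array([ 0.5582, -0.0815,  0.052 ]), array([ 0.4495, -0.2292,  0.052 ]), array([ 0.4345, -0.0961,  0.052 ])] [ 0.4343 -0.0935  0.082 ] [ 0.4489 -0.2226  0.082 ]
tray edges z.025 [ 0.4978 -0.0904  0.025 ] [ 0.5134 -0.2282  0.025 ]
knob top [ 0.6253 -0.2605  0.117 ] skirt [ 0.6276 -0.2652  0.099 ]
pull [ 0.4068 -0.1313  0.064 ] [ 0.415  -0.2092  0.064 ] [ 0.4109  -0.17025  0.064  ] 0.07833039001562547 6.009005957494515
front top [ 0.4245 -0.0837  0.082 ] [ 0.4422 -0.2549  0.082 ]
timer [ 0.7135 -0.0987  0.108 ] tape [0.5694 0.0578 0.019 ] marker [0.4183 0.1247 0.01  ] [ 0.4132 -0.0048  0.01  ]
```

Emit:
arm_command([
  [0.36, -0.27, 0.1, 0.1],
  [0.718, -0.548, 0.1, 0.21],
  [0.718, -0.548, 0.1, 0.21],
  [0.718, -0.548, 0.1, 0.21],
  [0.718, -0.548, 0.1, 0.21],
  [0.718, -0.548, 0.1, 0.21],
  [0.718, -0.548, 0.1, 0.21],
  [0.718, -0.548, 0.1, 0.21],
])

```text
time: 0.77
tool_pos: [0.4292, 0.3264, 0.242]
ee_rot: [-3.141, -0.001, -3.024]
wrist_force: [0.2, 0.6, 0.7]
width: 0.0942
finger_force: 0.0
```

Emit:
arm_command([
  [0.2, -0.15, 0.02, 0],
  [0.2, -0.15, 0.02, 0],
  [0.2, -0.15, 0.02, 0],
  [0.2, -0.15, 0.02, 0],
  [0.2, -0.15, 0.02, 0],
  [0.2, -0.15, 0.02, 0],
])

```text
time: 1.27
tool_pos: [0.5278, 0.2531, 0.2515]
ee_rot: [3.141, -0.002, -3.024]
wrist_force: [-0.4, 0.8, -0.4]
width: 0.0939
finger_force: 0.0
```

```bash
cat >> h.py <<'E'
from scipy.spatial.transform import Rotation as Ro
def wrist():
    o=robot.get_obs();T=np.eye(4);T[:3,:3]=Ro.from_euler("xyz",o["ee_rot"]).as_matrix();T[:3,3]=o["tool_pos"]
    return T@robot.camera_info("wrist")["T_tool_cam"],robot.snapshot("wrist")[:,:,::-1].copy(),o
E
python3 - <<'E'
from h import *
T,im,o=wrist();np.save("T1.npy",T);cv2.imwrite("pics/w1.png",im);print(o["tool_pos"],o["ee_rot"],o["time"],o["qvel"].round(3),o["joint_positions"].round(2))
E
```

```text
[0.52778216 0.25310243 0.25149357] [ 3.14125088e+00 -1.78259224e-03 -3.02397274e+00] 1.2667 [ 0.032 -0.018  0.009  0.001 -0.001 -0.   ] [ 0.35  0.16  1.2   0.    1.78 -1.34]
```

View pics/w1.png

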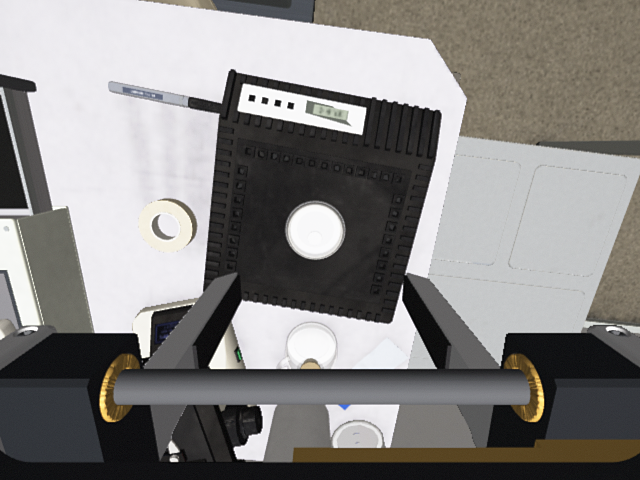

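The wrist picture shows the dish centred near (315,230), about 59 px across, with the fingers coming in at the bottom.

```bash
python3 - <<'E'
from h import *
T=np.load("T1.npy");im=cv2.imread("pics/w1.png");m=np.zeros((480,640),np.uint8)
for th in(70,110,170):
    m[:]=0;m[190:270,275:355]=(im.min(2)>th)[190:270,275:355]
    c=max(cv2.findContours(m,0,1)[0],key=cv2.contourArea);e=cv2.fitEllipse(c)
    print(th,e[0],e[1],[onz("wrist",e[0],z,T) for z in(.1,.11,.127)], np.linalg.norm(onz("wrist",(e[0][0]-e[1][1]/2,e[0][1]),.108,T)-onz("wrist",(e[0][0]+e[1][1]/2,e[0][1]),.108,T)))
# triangulate top vs wrist
o1,d1=ray("top",(214.13,263.38));o2,d2=ray("wrist",e[0],T)
s=np.linalg.lstsq(np.c_[d1,-d2],o2-o1,rcond=None)[0];print(o1+s[0]*d1,o2+s[1]*d2)
print(robot.get_obs()["tool_pos"])
E
```

```text
70 (314.87811279296875, 229.6717987060547) (58.7735710144043, 59.94554901123047) [array([0.5319, 0.2481, 0.1   ]), array([0.5294, 0.248 , 0.11  ]), array([0.525 , 0.2478, 0.127 ])] 0.059413803110051816
110 (314.92694091796875, 229.8314666748047) (57.75147247314453, 58.86312484741211) [array([0.5321, 0.2481, 0.1   ]), array([0.5295, 0.248 , 0.11  ]), array([0.5252, 0.2478, 0.127 ])] 0.05830969044678598
170 (314.70428466796875, 231.39805603027344) (53.99967956542969, 54.12469482421875) [array([0.5338, 0.2481, 0.1   ]), array([0.5311, 0.248 , 0.11  ]), array([0.5267, 0.2478, 0.127 ])] 0.053770344986804774
[0.53360128 0.24840115 0.10277343] [0.53306685 0.24807004 0.10263064]
[0.5273044  0.25368647 0.25180302]
```

Emit:
arm_command([
  [0.0094, -0.0114, -0.08, 0],
  [0.0094, -0.0114, -0.15, 0],
  [0.0094, -0.0114, -0.22, 0],
  [0.0094, -0.0114, -0.28, 0],
  [0.0094, -0.0114, -0.318, 0],
  [0.0094, -0.0114, -0.318, 0],
  [0.0094, -0.0114, -0.318, 0],
  [0.0094, -0.0114, -0.318, 0],
])

```text
time: 1.98
tool_pos: [0.5319, 0.2487, 0.0937]
ee_rot: [3.141, 0.0, -3.021]
wrist_force: [-0.5, 0.9, 0.6]
width: 0.0942
finger_force: 0.0
```

```bash
python3 - <<'E'
from h import *
print({k:v for k,v in robot.get_obs().items() if k in("tool_pos","ee_rot","wrist_force")})
E
```

```text
{'tool_pos': array([0.53190794, 0.24866762, 0.09365802]), 'ee_rot': array([ 3.14122544e+00,  3.42173388e-04, -3.02119589e+00]), 'wrist_force': array([-0.51965975,  0.93059558,  0.64721976])}
```

Emit:
arm_command([
  [0, 0, -0.004, 0],
  [0, 0, -0.004, 0],
  [0, 0, -0.004, 0],
  [0, 0, -0.004, 0],
  [0, 0, -0.004, 0],
  [0, 0, -0.004, 0],
  [0, 0, -0.004, 0],
  [0, 0, -0.004, 0],
], claw=1)

```text
time: 2.65
tool_pos: [0.533, 0.2474, 0.0914]
ee_rot: [3.141, 0.0, -3.024]
wrist_force: [-0.4, 0.6, 0.7]
width: 0.0615
finger_force: 30.0
```

Emit:
arm_command([
  [0, 0, 0.03, 0],
  [0, 0, 0.09, 0],
  [0, 0, 0.16, 0],
  [0, 0, 0.22, 0],
  [0, -0.03, 0.24, 0],
  [0, -0.08, 0.24, 0],
  [-0.01, -0.14, 0.24, 0],
  [-0.01, -0.2, 0.24, 0],
])

```text
time: 3.32
tool_pos: [0.5269, 0.1456, 0.2102]
ee_rot: [-3.141, -0.002, -3.022]
wrist_force: [0.4, 0.3, -0.6]
width: 0.0609
finger_force: 30.0
```

Emit:
arm_command([
  [-0.005, -0.06, 0, 0],
  [-0.01, -0.12, 0, 0],
  [-0.015, -0.18, 0, 0],
  [-0.02, -0.24, 0, 0],
  [-0.025, -0.3, 0, 0],
  [-0.03, -0.36, 0, 0],
  [-0.035, -0.42, 0, 0],
  [-0.04, -0.47, 0, 0],
])

```text
time: 3.98
tool_pos: [0.5064, -0.0904, 0.2097]
ee_rot: [-3.142, -0.002, -3.025]
wrist_force: [-0.1, -0.1, -0.1]
width: 0.0612
finger_force: 30.0
```

Emit:
arm_command([
  [-0.005, -0.05, 0, 0],
  [-0.01, -0.09, 0, 0],
  [-0.01, -0.12, 0, 0],
  [-0.01, -0.13, 0, 0],
  [-0.01, -0.13, 0, 0],
  [-0.01, -0.13, 0, 0],
])

```text
time: 4.48
tool_pos: [0.5023, -0.1526, 0.2104]
ee_rot: [3.14, -0.001, -3.024]
wrist_force: [-1.2, 0.0, -0.6]
width: 0.0614
finger_force: 30.0
```

```bash
python3 - <<'E'
from h import *
T,im,o=wrist();np.save("T2.npy",T);cv2.imwrite("pics/w2.png",im);print({k:v for k,v in o.items() if k not in("qvel","joint_torque")})
E
```

```text
{'time': 4.4833, 'joint_positions': array([-4.03183035e-01,  3.16746216e-02,  1.41949740e+00,  4.85488581e-04,
        1.69200991e+00, -2.09132282e+00]), 'tool_pos': array([ 0.50233288, -0.15255254,  0.21040565]), 'ee_rot': array([ 3.14038407e+00, -1.13905225e-03, -3.02419019e+00]), 'wrist_force': array([-1.20816759,  0.01235088, -0.58820711]), 'wrist_torque': array([ 0.01036655,  0.04323509, -0.03377   ]), 'finger_force': 29.999861419200897, 'width': 0.061357052484008176}
```

View pics/w2.png

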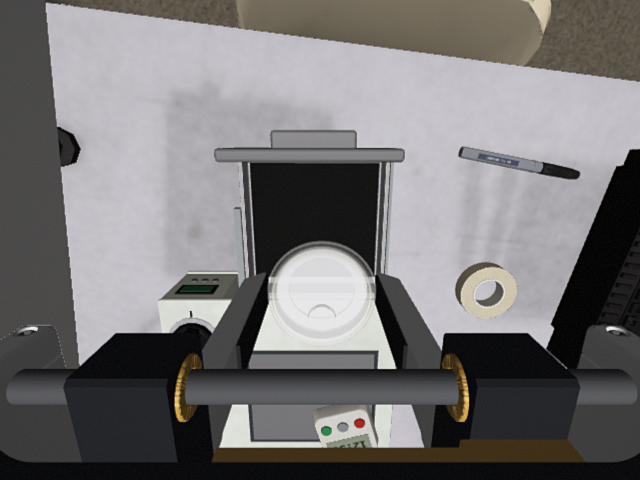

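The dish is held upright at (320,290). The tray floor spans u 251–380 at v≈200, the pull's outer edge is at (271–356,131) and the picture looks aligned with the drawer.

```bash
python3 - <<'E'
from h import *
T=np.load("T2.npy");W=lambda u,v,z:onz("wrist",(u,v),z,T)
a,b=W(271,131,.066),W(356,131,.066);print("pull",a,b,(a+b)/2,np.linalg.norm(a-b))
a,b=W(251,200,.025),W(380,200,.025);print("floor mid",(a+b)/2,np.linalg.norm(a-b))
a,b=W(215,157,.082),W(404,157,.082);print("front top",(a+b)/2,np.linalg.norm(a-b),np.degrees(np.arctan2((b-a)[0],(b-a)[1])))
p=W(313.5,131,.066);th=np.radians(6.8);print("tray c",p[:2]+.099*np.array([np.cos(th),np.sin(th)]))
E
```

```text
pull [ 0.4167 -0.208   0.066 ] [ 0.4075 -0.1306  0.066 ] [ 0.4121 -0.1693  0.066 ] 0.07794485229955857
floor mid [ 0.4819 -0.1601  0.025 ] 0.14098070790005277
front top [ 0.4349  -0.16995  0.082  ] 0.16826898109871588 -6.757578306561585
tray c [ 0.51040359 -0.15757801]
```

Emit:
arm_command([
  [0.0075, -0.009, -0.06, 0],
  [0.0075, -0.009, -0.13, 0],
  [0.0075, -0.009, -0.2, 0],
  [0.0075, -0.009, -0.26, 0],
  [0.0075, -0.009, -0.31, 0],
  [0.0075, -0.009, -0.34, 0],
  [0.0075, -0.009, -0.355, 0],
  [0.0075, -0.009, -0.355, 0],
])

```text
time: 5.2
tool_pos: [0.5053, -0.1556, 0.0316]
ee_rot: [3.139, -0.004, -3.022]
wrist_force: [-1.1, -0.5, -1.0]
width: 0.0615
finger_force: 30.0
```

Emit:
arm_command([
  [0, 0, -0.003, 0],
  [0, 0, -0.006, 0],
  [0, 0, -0.008, 0],
  [0, 0, -0.009, 0],
  [0, 0, -0.009, 0],
  [0, 0, -0.009, 0],
])

```text
time: 5.7
tool_pos: [0.5069, -0.1574, 0.0298]
ee_rot: [-3.141, 0.001, -3.024]
wrist_force: [-0.0, -0.8, -0.8]
width: 0.0613
finger_force: 30.0
```

Emit:
arm_command([
  [0, 0, -0.002, 0],
  [0, 0, -0.003, 0],
  [0, 0, -0.003, 0],
  [0, 0, -0.003, 0],
])

```text
time: 6.03
tool_pos: [0.5067, -0.1572, 0.0278]
ee_rot: [-3.142, 0.0, -3.024]
wrist_force: [0.1, -0.9, -0.1]
width: 0.0615
finger_force: 30.0
```

Emit:
arm_command([
  [0, 0, 0, 0],
  [0, 0, 0, 0],
  [0, 0, 0, 0],
  [0, 0, 0, 0],
  [0, 0, 0, 0],
  [0, 0, 0, 0],
], claw=0.12)

```text
time: 6.53
tool_pos: [0.5066, -0.1571, 0.0277]
ee_rot: [3.141, -0.0, -3.024]
wrist_force: [0.5, -0.4, 0.1]
width: 0.0823
finger_force: 0.0
```

Emit:
arm_command([
  [0, 0, 0.02, 0],
  [0, 0, 0.06, 0],
  [0, 0, 0.12, 0],
  [0, 0, 0.18, 0],
  [-0.03, -0.004, 0.24, 0],
  [-0.08, -0.01, 0.25, 0],
  [-0.13, -0.016, 0.25, 0],
  [-0.16, -0.02, 0.25, 0],
])

```text
time: 7.2
tool_pos: [0.4256, -0.1675, 0.1549]
ee_rot: [-3.14, 0.002, -3.024]
wrist_force: [-0.4, -0.4, -0.6]
width: 0.0827
finger_force: 0.0
```

```bash
python3 - <<'E'
from h import *
T,im,o=wrist();print(o["tool_pos"],o["width"],o["wrist_force"])
t=robot.snapshot("top")[:,:,::-1];s=robot.snapshot("scene")[:,:,::-1]
a=cv2.resize(t[200:330,345:475],(400,400),interpolation=2);b=cv2.resize(s[190:350,310:470],(400,400),interpolation=2)
cv2.imwrite("pics/c3.png",np.hstack([a,b]))
E
```

```text
[ 0.42561561 -0.16751527  0.1549317 ] 0.0826975953437978 [-0.43640176 -0.38987032 -0.59508639]
```

View pics/c3.png

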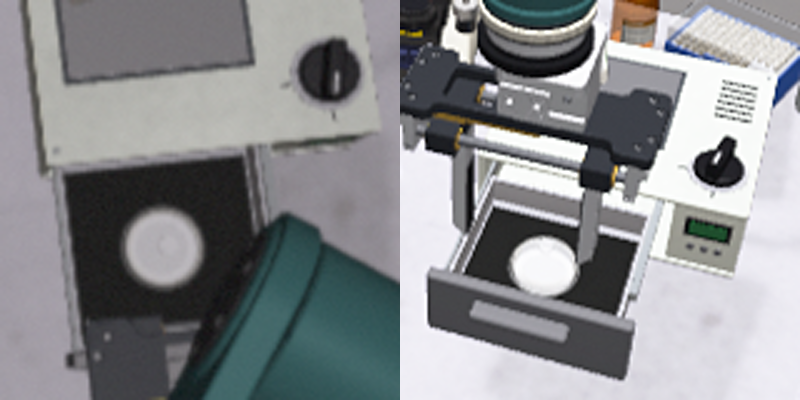

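The dish stands upright in the middle of the tray, clear of its walls. Next I push the drawer.

Emit:
arm_command([
  [-0.06, -0.007, 0, 0],
  [-0.108, -0.014, 0, 0],
  [-0.108, -0.014, -0.03, 0],
  [-0.108, -0.014, -0.09, 0],
  [-0.108, -0.014, -0.15, 0],
  [-0.108, -0.014, -0.2, 0],
  [-0.108, -0.014, -0.22, 0],
  [-0.108, -0.014, -0.22, 0],
], claw=1)

```text
time: 8.02
tool_pos: [0.3714, -0.1728, 0.0401]
ee_rot: [3.137, -0.005, -3.023]
wrist_force: [-0.5, -0.1, -0.4]
width: 0.0329
finger_force: 0.0
```

Emit:
arm_command([
  [0.0, 0.0, 0, 0],
  [0.015, 0.0018, 0, 0],
  [0.03, 0.0036, 0, 0],
  [0.04, 0.0048, 0, 0],
  [0.05, 0.006, 0, 0],
  [0.06, 0.0072, 0, 0],
  [0.07, 0.0083, 0, 0],
  [0.07, 0.0083, 0, 0],
])

```text
time: 8.68
tool_pos: [0.4087, -0.17, 0.0429]
ee_rot: [-3.142, 0.001, -3.023]
wrist_force: [-0.1, 0.2, 0.4]
width: 0.0006
finger_force: 0.0
```

Emit:
arm_command([
  [0.008, 0.001, 0, 0],
  [0.02, 0.0024, 0, 0],
  [0.034, 0.004, 0, 0],
  [0.048, 0.0057, 0, 0],
  [0.062, 0.0074, 0, 0],
  [0.076, 0.009, 0, 0],
  [0.09, 0.0107, 0, 0],
  [0.104, 0.0124, 0, 0],
])

```text
time: 9.35
tool_pos: [0.4603, -0.1637, 0.0425]
ee_rot: [3.141, -0.0, -3.023]
wrist_force: [-1.9, -1.5, 0.2]
width: 0.0005
finger_force: 0.7
```

Emit:
arm_command([
  [0.014, 0.0017, 0, 0],
  [0.028, 0.0033, 0, 0],
  [0.042, 0.005, 0, 0],
  [0.056, 0.0067, 0, 0],
  [0.068, 0.0081, 0, 0],
  [0.078, 0.0093, 0, 0],
  [0.084, 0.01, 0, 0],
  [0.084, 0.01, 0, 0],
])

```text
time: 10.02
tool_pos: [0.5027, -0.1586, 0.0429]
ee_rot: [3.142, 0.001, -3.023]
wrist_force: [0.2, -0.2, -0.0]
width: 0.0007
finger_force: 0.0
```

Emit:
arm_command([
  [0.008, 0.001, 0, 0],
  [0.016, 0.0019, 0, 0],
  [0.024, 0.0029, 0, 0],
  [0.032, 0.0038, 0, 0],
  [0.038, 0.0045, 0, 0],
  [0.044, 0.0052, 0, 0],
  [0.044, 0.0052, 0, 0],
])

```text
time: 10.6
tool_pos: [0.5225, -0.1563, 0.0429]
ee_rot: [3.141, -0.004, -3.023]
wrist_force: [-5.7, -0.0, 4.0]
width: 0.0005
finger_force: 2.8
```

Emit:
arm_command([
  [0.006, 0.0007, 0, 0],
  [0.012, 0.0014, 0, 0],
  [0.016, 0.0019, 0, 0],
  [0.02, 0.0024, 0, 0],
  [0.022, 0.0026, 0, 0],
  [0.022, 0.0026, 0, 0],
])

```text
time: 11.1
tool_pos: [0.5326, -0.1552, 0.0429]
ee_rot: [3.141, -0.006, -3.023]
wrist_force: [-7.8, -1.0, 5.6]
width: 0.0006
finger_force: 4.1
```

Emit:
arm_command([
  [0.004, 0.0005, 0, 0],
  [0.008, 0.001, 0, 0],
  [0.01, 0.0012, 0, 0],
  [0.01, 0.0012, 0, 0],
  [0.01, 0.0012, 0, 0],
])

```text
time: 11.52
tool_pos: [0.5325, -0.1552, 0.0429]
ee_rot: [3.141, -0.017, -3.024]
wrist_force: [-20.5, -2.1, 14.4]
width: 0.0004
finger_force: 10.6
```

Emit:
arm_command([
  [-0.02, -0.0024, 0, 0],
  [-0.06, -0.007, 0, 0],
  [-0.09, -0.01, 0, 0],
  [-0.09, -0.01, 0.08, 0],
  [-0.09, -0.01, 0.16, 0],
  [-0.07, -0.03, 0.24, 0],
  [0, -0.08, 0.32, 0],
  [0.06, -0.13, 0.38, 0],
], claw=0.3)

```text
time: 12.18
tool_pos: [0.5561, -0.207, 0.2209]
ee_rot: [-3.139, 0.006, -3.022]
wrist_force: [0.7, -0.8, 0.1]
width: 0.0505
finger_force: 0.0
```

Emit:
arm_command([
  [0.06, -0.06, 0.05, 0],
  [0.065, -0.065, 0.05, 0],
  [0.065, -0.065, 0.05, 0],
  [0.065, -0.065, 0.05, 0],
])

```text
time: 12.52
tool_pos: [0.5873, -0.2395, 0.241]
ee_rot: [3.141, -0.0, -3.024]
wrist_force: [0.3, 0.2, -0.5]
width: 0.0653
finger_force: 0.0
```

```bash
python3 - <<'E'
from h import *
T,im,o=wrist();np.save("T4.npy",T);cv2.imwrite("pics/w4.png",im);print(o["tool_pos"],o["ee_rot"],o["joint_positions"].round(2),o["time"])
E
```

```text
[ 0.58731236 -0.23953347  0.24100698] [ 3.14059406e+00 -1.05682154e-04 -3.02367307e+00] [-0.48  0.28  1.08  0.    1.78 -2.17] 12.5167
```

View pics/w4.png

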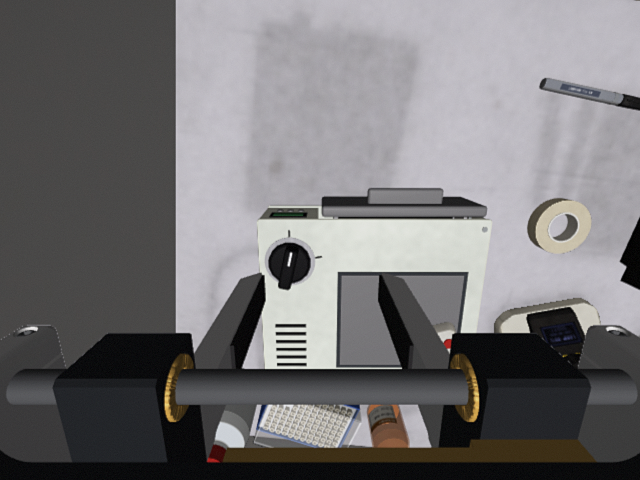

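The drawer is home, with its front flush at (320–487, 207). The knob is at (290,263), its white pointer line near (291,258) tilted slightly to the right.

```bash
python3 - <<'E'
from h import *
T=np.load("T4.npy");im=cv2.imread("pics/w4.png");g=im.max(2)
m=np.zeros((480,640),np.uint8);m[242:282,278:303]=(im.min(2)>110)[242:282,278:303]
n,l,st,ce=cv2.connectedComponentsWithStats(m);print(st[1:].tolist(),ce[1:].round(1).tolist())
cv2.imwrite("pics/k.png",cv2.resize(im[225:305,240:340],None,fx=7,fy=7,interpolation=2))
W=lambda u,v,z:onz("wrist",(u,v),z,T)
# skirt ring circle
print("skirt c",W(290,263,.097),W(290,263,.1),W(290,263,.117))
E
```

```text
[[278, 242, 7, 3, 14], [286, 242, 17, 5, 32], [287, 252, 5, 15, 40], [299, 279, 4, 3, 7], [278, 281, 1, 1, 1]] [[280.3, 242.6], [296.8, 242.8], [289.3, 259.1], [301.0, 280.4], [278.0, 281.0]]
skirt c [ 0.6277 -0.2658  0.097 ] [ 0.6266 -0.2656  0.1   ] [ 0.6202 -0.2647  0.117 ]
```

View pics/k.png

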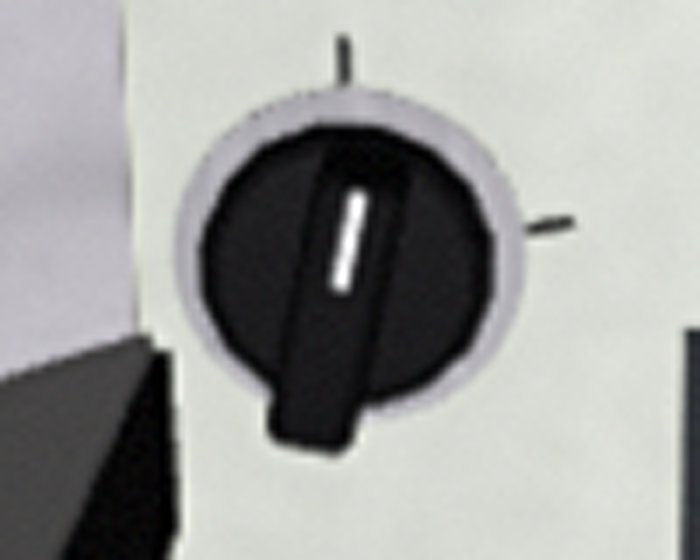

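The crop shows the skirt's centre at (347,260) and the bar's top running from (312,445) to (366,178), with the pointer at the upper end.

```bash
python3 - <<'E'
from h import *
T=np.load("T4.npy");W=lambda u,v,z:onz("wrist",(240+u/7,225+v/7),z,T)
a,b=W(312,445,.117),W(366,178,.117);d=b-a
print("bar",a,b,(a+b)/2,np.linalg.norm(d),"dir deg",np.degrees(np.arctan2(d[1],d[0]))%360)
d=W(358,190,.117)-W(340,292,.117);print("line dir",np.degrees(np.arctan2(d[1],d[0]))%360)
print("skirt",W(347,260,.099),W(347,260,.095)); print(robot.get_obs()["tool_pos"])
E
```

```text
bar [ 0.6473 -0.2675  0.117 ] [ 0.6073 -0.2637  0.117 ] [ 0.6273 -0.2656  0.117 ] 0.04018009457430387 dir deg 174.57318750142716
line dir 175.77776979385735
skirt [ 0.6261 -0.2662  0.099 ] [ 0.6276 -0.2664  0.095 ]
[ 0.58661625 -0.23885526  0.2406285 ]
```

Emit:
arm_command([
  [0.04, -0.027, 0, -0.05],
  [0.081, -0.054, 0, -0.098],
  [0.081, -0.054, -0.04, -0.098],
  [0.081, -0.054, -0.1, -0.098],
  [0.081, -0.054, -0.16, -0.098],
  [0.081, -0.054, -0.21, -0.098],
  [0.081, -0.054, -0.22, -0.098],
  [0.081, -0.054, -0.22, -0.098],
], claw=0.55)

```text
time: 13.23
tool_pos: [0.6251, -0.2646, 0.1282]
ee_rot: [3.138, -0.007, 3.055]
wrist_force: [0.0, -0.6, -0.1]
width: 0.0426
finger_force: 0.0
```

Emit:
arm_command([
  [0, 0, -0.01, 0],
  [0, 0, -0.02, 0],
  [0, 0, -0.02, 0],
  [0, 0, -0.02, 0],
  [0, 0, -0.02, 0],
])

```text
time: 13.65
tool_pos: [0.6279, -0.2668, 0.1231]
ee_rot: [-3.141, 0.002, 3.054]
wrist_force: [-0.8, -0.8, 0.2]
width: 0.0424
finger_force: 0.0
```

Emit:
arm_command([
  [0, 0, -0.015, 0],
  [0, 0, -0.03, 0],
  [0, 0, -0.04, 0],
  [0, 0, -0.04, 0],
  [0, 0, -0.04, 0],
])

```text
time: 14.07
tool_pos: [0.6268, -0.2663, 0.1005]
ee_rot: [3.141, -0.002, 3.054]
wrist_force: [0.4, -0.3, -0.7]
width: 0.0423
finger_force: 0.0
```

Emit:
arm_command([
  [0, 0, 0, 0],
  [0, 0, 0, 0],
  [0, 0, 0, 0],
  [0, 0, 0, 0],
  [0, 0, 0, 0],
  [0, 0, 0, 0],
], claw=1)

```text
time: 14.57
tool_pos: [0.6274, -0.2678, 0.1022]
ee_rot: [-3.139, 0.001, 3.054]
wrist_force: [0.3, -3.6, 0.2]
width: 0.0123
finger_force: 30.0
```

Emit:
arm_command([
  [0, 0, 0, -0.04],
  [0, 0, 0, -0.09],
  [0, 0, 0, -0.14],
  [0, 0, 0, -0.19],
  [0, 0, 0, -0.24],
  [0, 0, 0, -0.29],
  [0, 0, 0, -0.34],
  [0, 0, 0, -0.39],
])

```text
time: 15.23
tool_pos: [0.6282, -0.2665, 0.1022]
ee_rot: [3.14, 0.001, 2.233]
wrist_force: [2.4, -0.6, 0.0]
width: 0.0129
finger_force: 30.0
```

Emit:
arm_command([
  [0, 0, 0, -0.05],
  [0, 0, 0, -0.1],
  [0, 0, 0, -0.14],
  [0, 0, 0, -0.17],
  [0, 0, 0, -0.19],
  [0, 0, 0, -0.2],
  [0, 0, 0, -0.2],
  [0, 0, 0, -0.2],
])

```text
time: 15.9
tool_pos: [0.6287, -0.2662, 0.1023]
ee_rot: [3.138, 0.001, 1.821]
wrist_force: [5.5, -0.9, -0.5]
width: 0.013
finger_force: 30.4
```

```bash
python3 - <<'E'
from h import *
o=robot.get_obs();print(np.degrees(o["ee_rot"]),o["wrist_torque"],o["wrist_force"])
E
```

```text
[1.79817641e+02 5.03664019e-02 1.04313438e+02] [-0.12505853 -0.99269802  0.48323748] [ 5.45140174 -0.89103452 -0.5369499 ]
```

Emit:
arm_command([
  [0, 0, 0, 0],
  [0, 0, 0, 0],
  [0, 0, 0, 0],
  [0, 0, 0, 0],
], claw=0.55)

```text
time: 16.23
tool_pos: [0.6265, -0.2666, 0.1015]
ee_rot: [-3.14, -0.001, 1.818]
wrist_force: [0.6, -0.3, 0.3]
width: 0.0362
finger_force: 0.0
```

Emit:
arm_command([
  [0, 0, 0.04, 0],
  [0, 0, 0.1, 0],
  [0, 0, 0.16, 0],
  [-0.04, 0, 0.22, 0],
  [-0.1, 0, 0.28, 0],
  [-0.16, 0, 0.3, 0],
  [-0.2, 0.06, 0.3, 0],
  [-0.26, 0.1, 0.3, 0],
])

```text
time: 16.9
tool_pos: [0.4967, -0.2161, 0.253]
ee_rot: [3.14, 0.001, 1.817]
wrist_force: [-0.1, 0.6, -0.0]
width: 0.0423
finger_force: 0.0
```

Emit:
arm_command([
  [-0.08, 0.08, 0, 0],
  [-0.1, 0.1, 0, 0],
  [-0.1, 0.1, 0, 0],
  [-0.1, 0.1, 0, 0],
  [-0.1, 0.1, 0, 0],
])

```text
time: 17.32
tool_pos: [0.4475, -0.1669, 0.252]
ee_rot: [3.141, 0.001, 1.818]
wrist_force: [-0.2, -0.4, 0.1]
width: 0.0424
finger_force: 0.0
```

```bash
python3 - <<'E'
from h import *
t=robot.snapshot("top")[:,:,::-1];s=robot.snapshot("scene")[:,:,::-1]
a=cv2.resize(t[150:310,345:505],(400,400),interpolation=2);b=cv2.resize(s[190:350,310:470],(400,400),interpolation=2)
cv2.imwrite("pics/c5.png",np.hstack([a,b]));o=robot.get_obs();print(o["tool_pos"],o["time"],o["wrist_force"])
E
```

```text
[ 0.44794008 -0.16731099  0.25151496] 17.4167 [ 0.50344648 -0.53486664 -0.48851563]
```

View pics/c5.png

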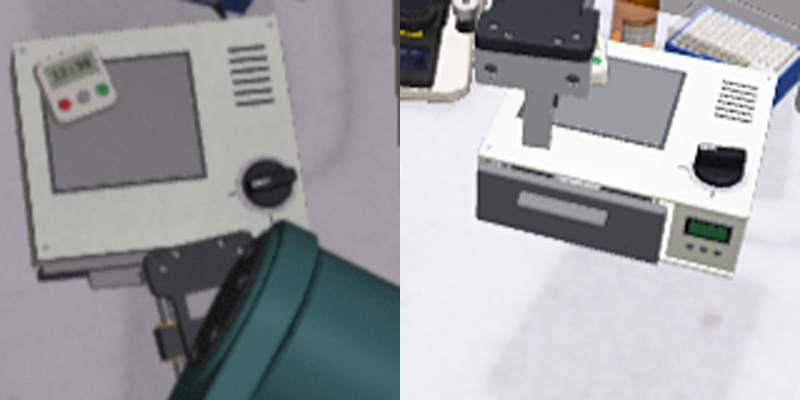

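The drawer is shut, the knob bar at (268,183) now points to the incubator's left, and the timer hasn't moved.

```bash
python3 -c "
from bench import robot
print(robot.close_job())"
```

```text
the job is handed in; nothing more can be done
None
```

I handed the job in at about 17.4 s: the dish was placed upright in the tray, the drawer pushed home, and only then the knob turned clockwise to its stop; the hand-in gave no verdict, and I did not look at the dish again after shutting the drawer.

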